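# Bring the red mould to the pouring bay and lock the carousel

## Task

Turn the candle-mould carousel with its lock knob: pull the knob straight up to unlock it, turn the wheel with it until the red mould stands at the orange pouring bay, then feel for the lock notch there and push the knob fully back down so that the wheel is locked. Let go and move clear, leaving the other things on the table undisturbed.

Things in the scene. Friction and masses are not known exactly. Their poses are not given: they have to be found in the camera images.
- stand: Fixed round grey stand of the carousel, 270 mm across and 12 mm high; a black-edged orange plate (the pouring bay, 116 mm wide) sticks out of its rim. Origin: on the upright turning axis, at table height. Its +x axis points level from the axis through the middle of the bay; z up.
- carousel: White wheel, 260 mm across, top 46 mm above the table, with six fixed moulds (52 mm across, rims 96 mm above the table, centres 95 mm from the axis): one red, five aluminium. Origin on the axis at table height; +x points to the red mould and along the knob's bar. With the knob up it turns freely either way (drag 0.06 N m) and stays where left. At the start locked, red mould 90 to 180 degrees from the bay.
- lock_knob (a joint): How far the lock knob in the wheel's middle is pulled up: 0 m = fully down (start, locked), 0.024 m = end stop. It turns with the wheel. About 6 to 8 N pulls it up, 1 to 4 N moves it down; it stays at any height where it is let go, so it can be regrasped. A hidden pin under it, 50 mm from the axis towards the red mould, leaves the start notch at 0.012; pull it up 14 to 20 mm.
- knob_grip (a point): Middle of the knob's bar grip: an upright-sided black bar 84 mm long (along the carousel's x axis, red at the red mould's end), 22 mm wide, 32 mm tall, on a thin stem. On the turning axis, 114 mm above the table with the knob down; it moves with the knob. Grip it across its 22 mm width, from straight above.
- red_mould (a point): Centre of the red mould's foot, on top of the wheel, 46 mm above the table and 95 mm from the axis.
- bay (a point): Point fixed to the stand on the bay's middle line, 95 mm from the axis, 46 mm above the table. The lock notch is hidden: the wheel locks with the red mould somewhere within 19 degrees either side of this line. Pushed down beside the notch the pin stops hard on a ledge, knob at about 0.011 m; within about 3 degrees of it the knob goes down to 0. If it stops, lift it above 0.013 m, turn 4 degrees, push again (10 to 15 N).
- tin_a: Loose open aluminium tin, 66 mm across, 42 mm high, beside the stand; leave it alone. Origin: centre of its underside.
- pour_jug: Loose steel pouring jug with a handle, 96 mm across, 105 mm high; leave it alone. Origin: centre of its underside.
- dye_bottle: Loose red dye bottle with black cap, 40 mm across, 75 mm high, beside the stand; leave it alone. Origin: centre of its underside.
- wax_jar: Loose amber jar, 72 mm across, 85 mm high; leave it alone. Origin: centre of its underside.
- spatula: Loose spatula, 200 mm long, lying flat; leave it alone. Origin: centre of its underside.
- tin_b: Loose open aluminium tin, 80 mm across, 50 mm high; leave it alone. Origin: centre of its underside.

How it is judged:
By the outcome, as a careful person would: the job done as asked, in the order asked, and still so for the second after the job is handed in, with the robot touching nothing.
It also fails if it takes over 70 s, if anything falls off the work surface, if the arm or the gripper's body presses on something with over 40 N, if the wrist force passes 120 N, or if a joint passes its speed limit or range.

## Robot

A 6-joint arm with a two-finger parallel gripper is mounted at the origin on the work surface. World frame = base frame: x ahead of the robot, y to its left, z up, the work surface at z = 0. Lengths are in m, angles in rad, forces in N, time in s.
With the tool pointing down it reaches from about 0.3 to 0.875 m from the base axis. Payload 6.4 kg.
Tool frame: the origin (TCP) lies between the finger pads; the fingertips stand ctrl.tip_reach ahead of it and the grasp point (between the pads) lies 11 mm behind it (ctrl.tip_reach is the distance from the TCP to the fingertips, in m); z points along the fingers, x is the direction in which the jaws open and shut, and the axes are right-handed (so a half turn about z gives the same grasp; the last joint's range is limited). The gripper opens to 85 mm and grips with 20 to 120 N. Pads are 22 mm wide; open, the fingers measure 114 mm over their backs; the gripper's body (76 mm by 85 mm) begins 54 mm behind the grasp point. The pads swing forward as they close: fully open they stand 13 mm farther back than shut.
Start: joints at [-0.206, 0.181, 1.607, -0, 1.354, -0.206], TCP at [0.575, 0, 0.205] pointing down, gripper open.
Joint ranges: [-2.99, 2.99], [-0.89, 2.07], [0.3, 2.58], [-1.14, 4.28], [0, 2.63], [-3.12, 3.12]. Speed limits (rad/s): [2.57, 2.57, 3.01, 3.14, 3.14, 3.14].

## Interface

Orientations are given as a unit quaternion [w, x, y, z].
In Python, from bench import telemetry, viewer, ticket, nets, ctrl gives the robot as it stands.
- The arm moves only by the tool step_arm, never from a script. Its argument "plan" is a list of rows, each a list of 2 entries, a list of its own where there are three numbers: the shift along the tool's x, y, z in m, then the turn, a rotation vector about the tool's x, y, z in degrees. A call has 1 to 5 rows; each row is the pose to reach, as a shift and turn from the pose commanded when the call began, along the tool's axes at that moment; what a row does not reach only later rows make up. A row lasts 1/10 s, in which the tool goes at most 50 mm and 8.59 degrees, less where a joint would pass 70% of its speed; a pose out of reach is approached as far as the arm can. A call with a gripper value outside its range is refused whole. "fingers" is the opening in per cent of the stroke, from 0 (shut) to 100 (fully open), set as the call begins (left out, the last holds). The fingers move at their own pace and stop on an object; the grip force is fixed at half the most. Time passes only in rows, so rows that repeat a pose let the fingers close. It gives the time, the measured TCP pose, the force and the opening at its end, in the units of the state.
- telemetry.get_obs(): the state, without advancing time (a new reading comes with each control period).
- viewer.camera(name): name is "scene" or "side" or "wrist"; returns the picture (420x560x3 uint8, red, green, blue); there is no depth.
- viewer.get_calibration(name): a dict with "K" (3x3 intrinsics, pixels), "origin" and "orientation" of the camera in the world. Camera axes: x right, y up, looking along -z (the intrinsics and any distortion apply to the point x, -y, -z); pixel columns grow to the right and rows downward; lengths in m; the calibration is good to about 2 mm. A picture is of the moment at which its call begins: read the wrist's pose just before it. get_calibration takes no time and is no camera call; for the wrist camera it gives the pose at the moment of the call.
- ticket.hand_in(): hands the job in, once; it reports no verdict.
Trained networks look in the newest picture that a camera, given by its name, has taken for a name from the list of things; names that differ only in an ending like _2 or _b are one class to them, and where a whole thing is asked for, a point or a joint stands for the part that bears it (a point fixed in the world has none). Each returns a list of dicts, best first, with "score" (0 to 1); they miss things now and then, are a little off and sometimes report something else, mostly with a low value. They report only what shows in the picture. A call takes as long as a camera call.
- nets.boxes_of(thing, camera): "extent" ([left, top, right, bottom] in pixels, round what is visible of it).
The state is a dict: "time_s": time; "q": joint angles; "dq": joint speeds; "joint_efforts": joint torques, N m; "eef_pos": TCP position; "eef_rot": TCP orientation; "wrist_force": force on the tool from outside, world axes, zero at the start; "torque": the same for the moment, N m; "opening": opening from 0.0 (shut) to 1.0 (fully open).
Only numpy, scipy, OpenCV 4.12 (cv2) and the standard library are available. Lean on these libraries where they do the work, as an engineer would, in place of code of your own. Each camera call takes 0.05 s, during which the arm holds its last target.

## Working session

There is one attempt and no reset: what is moved stays moved. The work goes in short steps, Python scripts to look and compute and a tool call to move; the robot and the scene stay as the last step left them, time stands still between calls to the robot, and variables do not carry over. Pictures are saved under pics/ and viewed, and the job is handed in when it is done.

Besides the shell and the picture viewer there is one more tool, called after "Request:" by a JSON object that holds its "api" and its "payload", one argument or row to a line. step_arm: Moves the arm, as the interface text tells. Its arguments: {"type":"object","properties":{"plan":{"type":"array"},"fingers":{"type":"number"}},"required":["plan"]}

```bash
mkdir -p pics; python3 - <<'E'
from bench import telemetry, viewer, ctrl
import cv2
print(telemetry.get_obs()); print(ctrl.tip_reach)
for n in ["scene","side","wrist"]:
    im=viewer.camera(n); cv2.imwrite(f"pics/{n}0.png",im[:,:,::-1]); print(n,viewer.get_calibration(n))
E
```

```text
{'time_s': 0.0, 'q': array([-2.06266431e-01,  1.81522678e-01,  1.60799866e+00, -1.61136497e-05,
        1.35377890e+00, -2.06291060e-01]), 'dq': array([ 0.00135018,  0.00109269, -0.00069286,  0.0029592 ,  0.00046533,
        0.0012883 ]), 'joint_efforts': array([ 3.41415571e-04, -4.44869328e+01, -3.51340663e+01, -2.51131587e-04,
        9.11703974e-03,  3.43231875e-05]), 'eef_pos': array([5.74414942e-01, 1.53674933e-04, 2.03999021e-01]), 'eef_rot': array([-1.67172958e-04,  9.99999635e-01,  1.40561806e-05, -8.37301523e-04]), 'wrist_force': array([-0.40055777, -1.18211386, -0.11575585]), 'torque': array([ 0.01187122, -0.02535851,  0.0142448 ]), 'opening': 0.9988197002705441}
0.008
scene {'K': array([[407.6457274 ,   0.        , 283.61230942],
       [  0.        , 407.6457274 , 207.63827084],
       [  0.        ,   0.        ,   1.        ]]), 'origin': array([1.2875871 , 0.18187253, 0.86129337]), 'orientation': array([0.56699363, 0.24809943, 0.29955742, 0.72610622])}
side {'K': array([[443.81392963,   0.        , 276.40692123],
       [  0.        , 443.81392963, 215.29314947],
       [  0.        ,   0.        ,   1.        ]]), 'origin': array([-0.08000179, -0.5975567 ,  0.95846461]), 'orientation': array([ 0.85913362,  0.34529629, -0.14651982, -0.34812618])}
wrist {'K': array([[317.41319301,   0.        , 284.50229027],
       [  0.        , 317.41319301, 211.27571591],
       [  0.        ,   0.        ,   1.        ]]), 'origin': array([0.57496289, 0.06526695, 0.37372092]), 'orientation': array([ 9.91481822e-01, -1.30243148e-01,  6.07272522e-04, -3.86501678e-04])}
```

View pics/scene0.png

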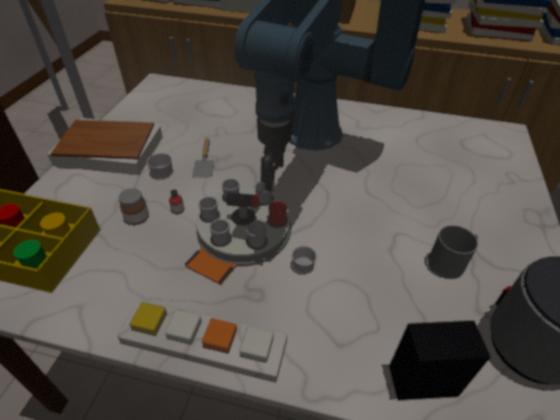

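View pics/side0.png

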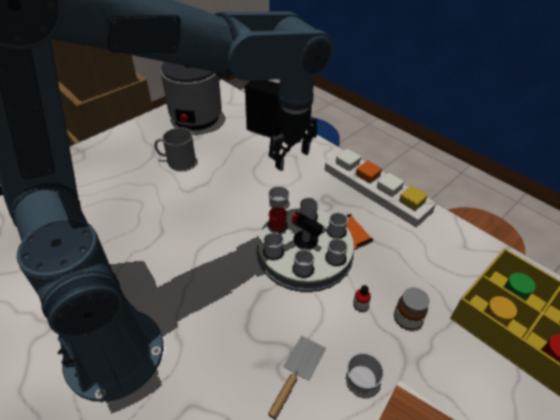

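View pics/wrist0.png

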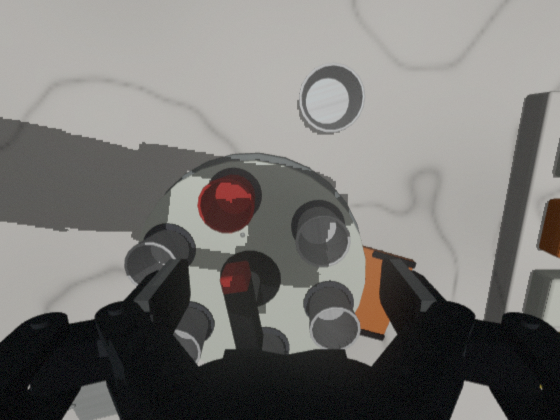

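```bash
cat > h.py <<'E'
import numpy as np, cv2
from scipy.spatial.transform import Rotation as R
def rot(q): return R.from_quat([q[1],q[2],q[3],q[0]])
def back(c,uv,z):
    u,v=uv; K=c["K"]; d=rot(c["orientation"]).apply([(u-K[0,2])/K[0,0],-(v-K[1,2])/K[1,1],-1])
    o=np.array(c["origin"]); return o+d*(z-o[2])/d[2]
def proj(c,p):
    q=rot(c["orientation"]).inv().apply(np.atleast_2d(p)-c["origin"]); K=c["K"]
    return np.c_[K[0,2]+K[0,0]*q[:,0]/-q[:,2], K[1,2]-K[1,1]*q[:,1]/-q[:,2]]
E
python3 - <<'E'
import cv2
im=cv2.imread("pics/wrist0.png")[140:370,100:430]
im=cv2.convertScaleAbs(im,alpha=1.3,beta=30)
cv2.imwrite("pics/w0z.png",cv2.resize(im,None,fx=2.4,fy=2.4,interpolation=cv2.INTER_CUBIC))
im=cv2.imread("pics/scene0.png")[160:300,170:330]
im=cv2.convertScaleAbs(im,alpha=1.5,beta=30)
cv2.imwrite("pics/s0z.png",cv2.resize(im,None,fx=4,fy=4,interpolation=cv2.INTER_CUBIC))
E
```

```text
(no output)
```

View pics/w0z.png

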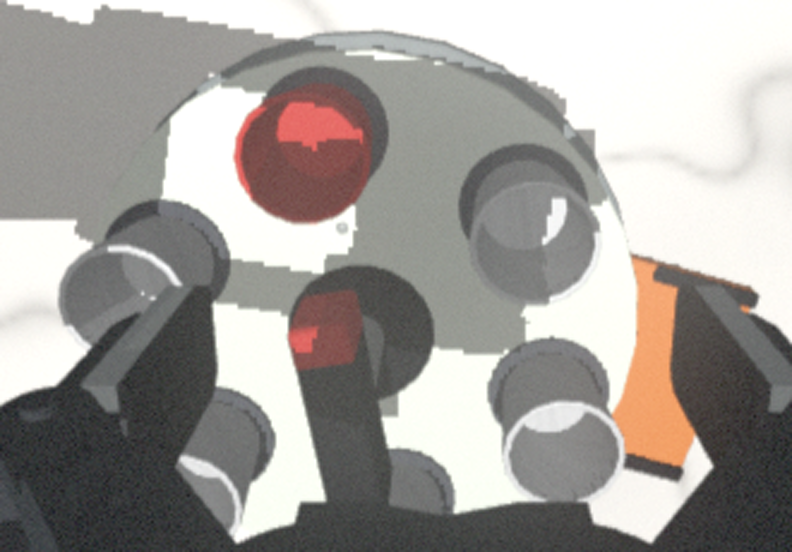

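View pics/s0z.png

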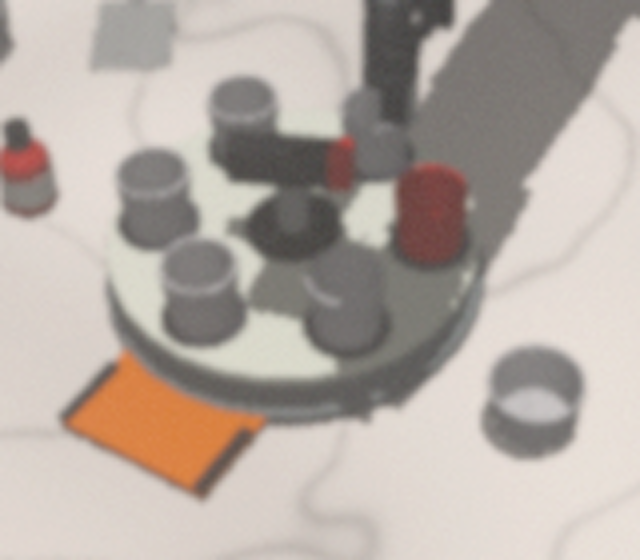

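```bash
python3 - <<'E'
from h import *
from bench import viewer
from scipy.optimize import least_squares
c=viewer.get_calibration("wrist"); s=viewer.get_calibration("scene")
def wz(p): return (p[0]/2.4+100,p[1]/2.4+140)
def sz(p): return (p[0]/4+170,p[1]/4+160)
P=np.array([back(c,wz(p),.096)[:2] for p in [(303,153),(535,242),(563,452),(122,305)]])
k=np.array([0,-1,-2,1])
f=lambda x:(x[:2]+.095*np.c_[np.cos(x[2]+k*np.pi/3),np.sin(x[2]+k*np.pi/3)]-P).ravel()
r=least_squares(f,[.52,.03,1.8]);print("wrist",r.x,np.degrees(r.x[2]),np.round(r.fun*1e3,1))
Q=np.array([back(s,sz(p),.096)[:2] for p in [(432,180),(244,93),(153,170),(199,262)]])
k=np.array([0,2,3,4]);P=Q
r2=least_squares(f,r.x);print("scene",r2.x,np.degrees(r2.x[2]),np.round(r2.fun*1e3,1))
for z in (0.004,.012):
  for n,cc,g,pts in (("w",c,wz,[(758,300),(682,475)]),("s",s,sz,[(202,495),(62,420)])):
    B=np.array([back(cc,g(p),z)[:2] for p in pts]); m=B.mean(0); d=B[1]-B[0]
    a=m-r.x[:2]; print(n,z,B.round(4).tolist(),"w",np.hypot(*d),"mid ang",np.degrees(np.arctan2(a[1],a[0])),"normal",np.degrees(np.arctan2(d[1],d[0]))+90)
# knob tip in scene
E
```

```text
wrist [ 0.53642196 -0.09688238  1.72812138] 99.01406161790817 [-0.6 -1.1  0.   0.3  0.3 -0.2  0.3  1. ]
scene [ 0.53339905 -0.09626827  1.75676117] 100.65500040698748 [ 2.4  1.   0.7 -2.6 -1.1 -0.4 -2.   2.1]
w 0.004 [[0.7402, -0.1039], [0.7088, -0.2105]] w 0.11116947870574613 mid ang -17.782065794005913 normal -16.4109702883043
s 0.004 [[0.735, -0.0966], [0.7019, -0.2052]] w 0.11355194642878381 mid ang -16.52729317876468 normal -16.968817967205368
w 0.012 [[0.7366, -0.1002], [0.7059, -0.2045]] w 0.10876399992487887 mid ang -16.714338637806748 normal -16.41097028830427
s 0.012 [[0.7402, -0.094], [0.7073, -0.2016]] w 0.11249231432612349 mid ang -15.202670178861895 normal -16.968817967205368
```

Request:
{"api": "step_arm", "payload": {
  "plan": [
    [[-0.01, 0.025, 0], [0, 0, -3]],
    [[-0.02, 0.05, 0], [0, 0, -6]],
    [[-0.03, 0.075, 0], [0, 0, -9]],
    [[-0.0385, 0.097, 0], [0, 0, -9]],
    [[-0.0385, 0.097, 0], [0, 0, -9]]
  ],
  "fingers": 100
}}

```text
time_s: 0.65
eef_pos: [0.5356, -0.0992, 0.2046]
eef_rot: [0.0, 0.997, 0.077, -0.0]
wrist_force: [0.7, 1.1, 1.1]
opening: 0.997
```

```bash
python3 - <<'E'
from bench import telemetry, viewer
import cv2
o=telemetry.get_obs(); print(o["eef_pos"],o["eef_rot"],o["time_s"],o["q"])
for n in ["wrist","scene","side"]:
    im=viewer.camera(n); cv2.imwrite(f"pics/{n}1.png",im[:,:,::-1])
print(viewer.get_calibration("wrist"))
E
```

```text
[ 0.53559537 -0.09915677  0.20460499] [ 2.37874544e-04  9.97030955e-01  7.70001529e-02 -4.42213963e-04] 0.65 [-4.00512336e-01  1.14126727e-01  1.68314458e+00 -8.50647187e-04
  1.34488821e+00 -5.54474475e-01]
{'K': array([[317.41319301,   0.        , 284.50229027],
       [  0.        , 317.41319301, 211.27571591],
       [  0.        ,   0.        ,   1.        ]]), 'origin': array([ 0.52655987, -0.03220557,  0.37429954]), 'orientation': array([ 0.98849438, -0.12971062, -0.01030731,  0.07712183])}
```

View pics/wrist1.png

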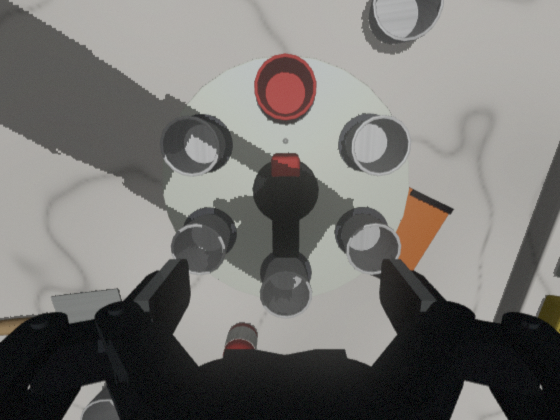

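```bash
python3 - <<'E'
from h import *
from bench import viewer
from scipy.optimize import least_squares
c=viewer.get_calibration("wrist")
im=cv2.imread("pics/wrist1.png")
P=np.array([back(c,p,.096)[:2] for p in [(285.5,88),(377,144),(373,248),(285.5,291),(199,247),(194,145)]])
k=np.array([0,-1,-2,-3,-4,-5])
f=lambda x:(x[:2]+.095*np.c_[np.cos(x[2]+k*np.pi/3),np.sin(x[2]+k*np.pi/3)]-P).ravel()
r=least_squares(f,[.52,.03,1.8]);print(r.x,np.degrees(r.x[2]),np.round(r.fun*1e3,1))
x=r.x
d=np.array([np.cos(x[2]),np.sin(x[2])]);n=np.array([-d[1],d[0]])
def dr(pts,col):
    cv2.polylines(im,[np.int32(proj(c,np.array(pts))*4)],True,col,1,shift=2)
t=np.linspace(0,2*np.pi,60)
for kk in k: 
    a=x[2]+kk*np.pi/3; ce=x[:2]+.095*np.array([np.cos(a),np.sin(a)]); dr(np.c_[ce[0]+.026*np.cos(t),ce[1]+.026*np.sin(t),0*t+.096],(0,255,0))
dr([[*(x[:2]+s*.042*d+q*.011*n),.130] for s,q in((1,1),(1,-1),(-1,-1),(-1,1))],(255,0,255))
dr(np.c_[x[0]+.13*np.cos(t),x[1]+.13*np.sin(t),0*t+.046],(255,0,0))
for z in(.004,):
  a=np.radians(-16.7);e=np.array([np.cos(a),np.sin(a)]);g=np.array([-e[1],e[0]])
  dr([[*(x[:2]+rr*e+q*.058*g),z] for rr,q in((.13,1),(.195,1),(.195,-1),(.13,-1))],(255,255,0))
cv2.imwrite("pics/w1o.png",cv2.resize(im[40:340,130:480],None,fx=2,fy=2))
B=[back(c,p,.008)[:2] for p in[(413,188),(453,210)]];b=B[1]-B[0];print(B,np.degrees(np.arctan2(b[1],b[0])))
E
```

```text
[ 0.53734519 -0.09339484  1.72765065] 98.98709055159686 [-0.2  2.3  3.8  0.6  0.4  0.5  0.6 -2.5 -1.  -1.  -3.5  0.1]
[array([ 0.68623154, -0.07759775]), array([ 0.74028418, -0.09609292])] -18.88938707863369
```

View pics/w1o.png

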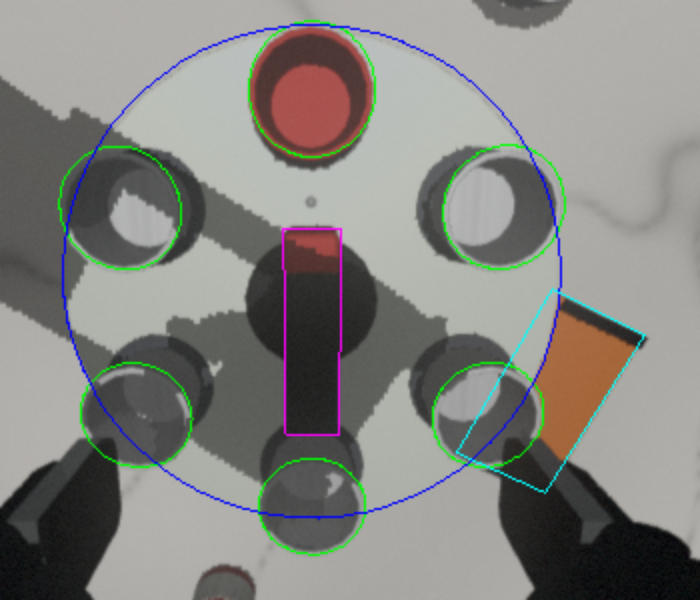

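```bash
python3 - <<'E'
from bench import telemetry
from h import rot
o=telemetry.get_obs(); print(o["eef_pos"],rot(o["eef_rot"]).as_matrix().round(3),o["time_s"],o["wrist_force"],o["torque"])
E
```

```text
[ 0.53658491 -0.09651058  0.20475049] [[ 0.988  0.156 -0.   ]
 [ 0.156 -0.988  0.001]
 [-0.    -0.001 -1.   ]] 0.8 [-0.46880313  0.5084738  -0.14692153] [-0.01974098  0.01094217  0.01429186]
```

Request:
{"api": "step_arm", "payload": {
  "plan": [
    [[0.0005, -0.0014, 0.025], [0, 0, 0]],
    [[0.0005, -0.0014, 0.05], [0, 0, 0]],
    [[0.0005, -0.0014, 0.075], [0, 0, 0]],
    [[0.0005, -0.0014, 0.093], [0, 0, 0]],
    [[0.0005, -0.0014, 0.1], [0, 0, 0]]
  ]
}}

```text
time_s: 1.3
eef_pos: [0.5357, -0.0938, 0.1026]
eef_rot: [-0.001, 0.997, 0.079, -0.002]
wrist_force: [-0.7, 0.1, 0.3]
opening: 0.997
```

```bash
python3 - <<'E'
from bench import telemetry, viewer
import cv2
ims=[]
for n in ["wrist","side"]:
    ims.append(viewer.camera(n)[:,:,::-1])
cv2.imwrite("pics/w2.png",ims[0]); cv2.imwrite("pics/s2.png",cv2.resize(ims[1][140:320,200:400],None,fx=3,fy=3))
o=telemetry.get_obs(); print(o["eef_pos"],o["wrist_force"],o["time_s"])
E
```

```text
[ 0.53629576 -0.09439398  0.10388502] [0.40841218 0.11973619 0.48422037] 1.4
```

View pics/w2.png

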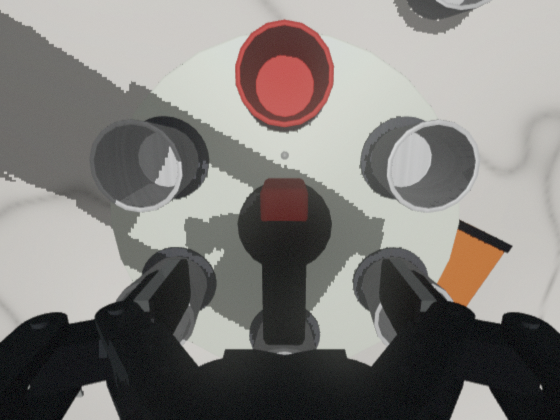

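View pics/s2.png

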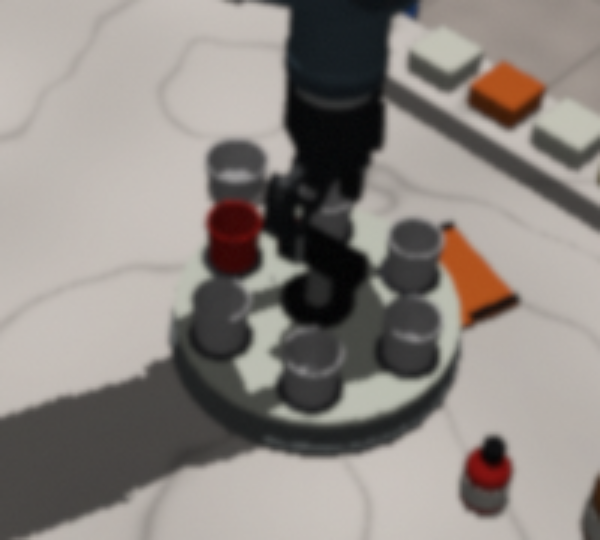

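```bash
python3 - <<'E'
from h import *
from bench import viewer, telemetry
from scipy.optimize import least_squares
c=viewer.get_calibration("wrist")
for z in(.096,):
  P=np.array([back(c,p,z)[:2] for p in [(284.5,74.5),(433,166),(137,166)]])
  k=np.array([0,-1,1])
  f=lambda x:(x[:2]+.095*np.c_[np.cos(x[2]+k*np.pi/3),np.sin(x[2]+k*np.pi/3)]-P).ravel()
  r=least_squares(f,[.52,.03,1.8]);print(r.x,np.degrees(r.x[2]),np.round(r.fun*1e3,1))
d=np.array([np.cos(r.x[2]),np.sin(r.x[2])])
print("from red end", back(c,(284,180),.13)[:2]-.042*d, telemetry.get_obs()["eef_pos"])
E
```

```text
[ 0.53719782 -0.09804455  1.72866245] 99.04506259566497 [ 0.1  0.1 -0.3 -0.1  0.2 -0.1]
from red end [ 0.53635543 -0.09490436] [ 0.53629576 -0.09439398  0.10388502]
```

Request:
{"api": "step_arm", "payload": {
  "plan": [
    [[0, 0.001, 0], [0, 0, 0]],
    [[0, 0.001, 0], [0, 0, 0]],
    [[0, 0.001, 0], [0, 0, 0]],
    [[0, 0.001, 0], [0, 0, 0]],
    [[0, 0.001, 0], [0, 0, 0]]
  ],
  "fingers": 0
}}

```text
time_s: 1.9
eef_pos: [0.5371, -0.0967, 0.1053]
eef_rot: [0.0, 0.997, 0.078, 0.0]
wrist_force: [-0.1, -0.5, 0.3]
opening: 0.143
```

Request:
{"api": "step_arm", "payload": {
  "plan": [
    [[0, 0, 0], [0, 0, 0]],
    [[0, 0, 0], [0, 0, 0]],
    [[0, 0, 0], [0, 0, 0]]
  ]
}}

```text
time_s: 2.2
eef_pos: [0.5369, -0.0965, 0.1049]
eef_rot: [-0.0, 0.997, 0.078, -0.0]
wrist_force: [0.5, 0.3, 0.3]
opening: -0.001
```

```bash
python3 - <<'E'
from bench import telemetry, viewer
import cv2
ims=[]
for n in ["wrist","side","scene"]:
    ims.append(viewer.camera(n)[:,:,::-1])
cv2.imwrite("pics/w3.png",ims[0]); cv2.imwrite("pics/s3.png",cv2.resize(ims[1][160:300,220:380],None,fx=4,fy=4))
cv2.imwrite("pics/c3.png",cv2.resize(ims[2][140:280,180:340],None,fx=4,fy=4))
o=telemetry.get_obs(); print(o["eef_pos"],o["wrist_force"],o["time_s"],o["opening"])
E
```

```text
[ 0.53693294 -0.09650849  0.10486273] [-0.62321413 -0.29800083  0.36559376] 2.35 -1.4530114096132126e-05
```

View pics/w3.png

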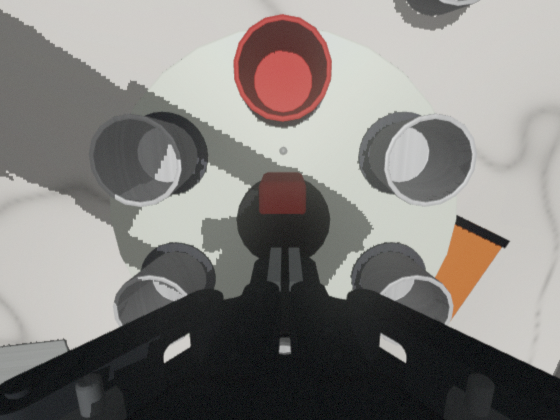

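View pics/s3.png

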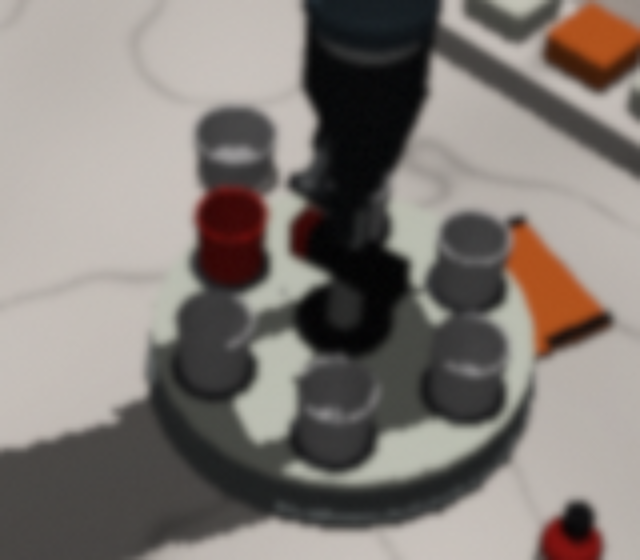

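View pics/c3.png

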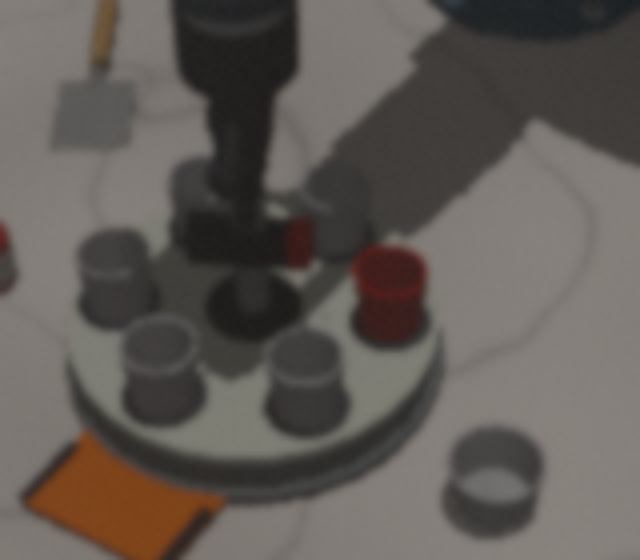

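```bash
python3 - <<'E'
from h import *
from bench import viewer, telemetry
o=telemetry.get_obs(); T=rot(o["eef_rot"]); p=o["eef_pos"]
ax=np.array([.537,-.0965]);a=np.radians(99.0);d=np.array([np.cos(a),np.sin(a)]);n=np.array([-d[1],d[0]])
def boxl(im,c,z0,z1,L,W,col):
    cs=[(1,1),(1,-1),(-1,-1),(-1,1)]
    lo=proj(c,np.array([[*(ax+s*L*d+q*W*n),z0] for s,q in cs])); hi=proj(c,np.array([[*(ax+s*L*d+q*W*n),z1] for s,q in cs]))
    for A in(lo,hi): cv2.polylines(im,[np.int32(A*S-off)],True,col,1)
    for u,v in zip(lo,hi): cv2.line(im,tuple(np.int32(u*S-off)),tuple(np.int32(v*S-off)),col,1)
for nme,f,S,off in(("wrist","w3",1,np.array([0,0])),("side","s3",4,np.array([220,160])*4),("scene","c3",4,np.array([180,140])*4)):
    c=viewer.get_calibration(nme); im=cv2.imread(f"pics/{f}.png")
    boxl(im,c,.098,.130,.042,.011,(255,0,255))
    for k,col in((0,(0,255,0)),(.008,(255,255,0)),(-.011,(0,165,255))):
        u=proj(c,p+T.apply([0,0,k]))[0]*S-off; cv2.circle(im,tuple(np.int32(u)),3,col,-1)
    cv2.imwrite(f"pics/{f}o.png",im)
E
```

```text
(no output)
```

View pics/w3o.png

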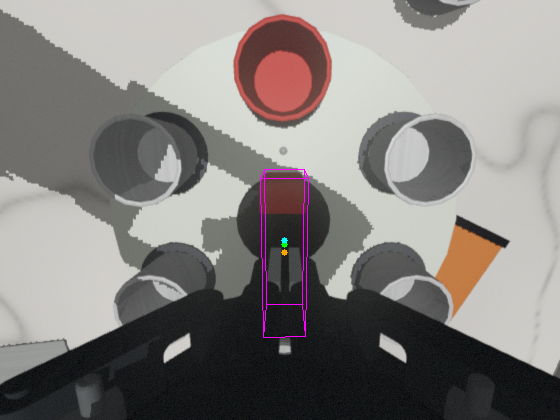

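View pics/s3o.png

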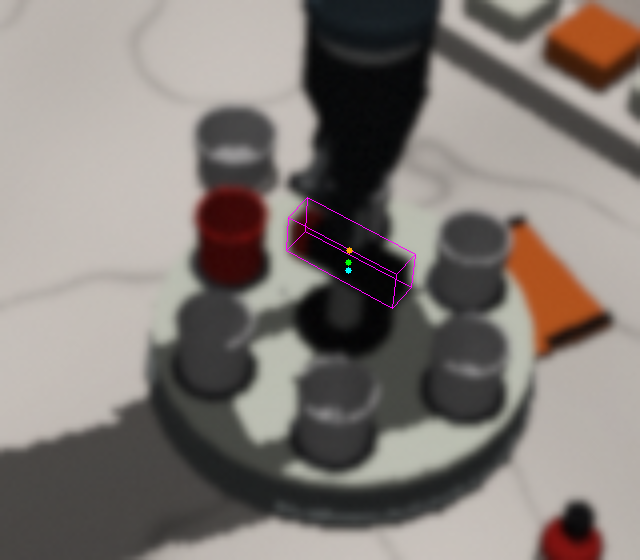

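View pics/c3o.png

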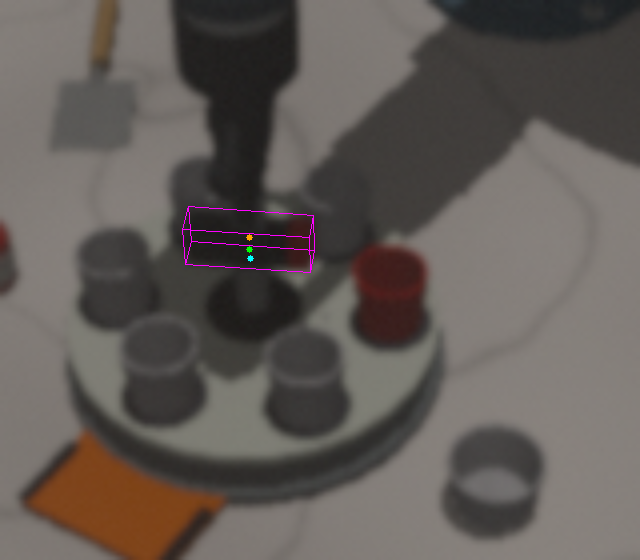

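```bash
python3 - <<'E'
from h import *
from bench import viewer, telemetry
o=telemetry.get_obs(); T=rot(o["eef_rot"]); p=o["eef_pos"];c=viewer.get_calibration("wrist")
print(T.inv().apply(c["origin"]-p))
for x,zs in((0.0425,(8,-5,-20,-30)),(0.0,(8,-3,-11,-25,-35,-45)),(.011,(8,-11,-25,-35))):
  for z in zs:
    print(x,z,proj(c,p+T.apply([[x,-.011,z/1e3],[x,.011,z/1e3]])).round(0).tolist())
im=cv2.imread("pics/w3.png")[200:380,180:390]
cv2.imwrite("pics/w3z.png",cv2.resize(cv2.convertScaleAbs(im,alpha=3,beta=20),None,fx=3.5,fy=3.3))
im=cv2.imread("pics/w2.png")[200:380,60:510]
cv2.imwrite("pics/w2z.png",cv2.resize(cv2.convertScaleAbs(im,alpha=3,beta=20),None,fx=1.7,fy=1.7))
E
```

```text
[ 1.24463644e-04 -6.51745625e-02 -1.69502259e-01]
0.0425 8 [[357.0, 222.0], [355.0, 257.0]]
0.0425 -5 [[362.0, 229.0], [360.0, 266.0]]
0.0425 -20 [[369.0, 239.0], [366.0, 279.0]]
0.0425 -30 [[375.0, 246.0], [372.0, 288.0]]
0.0 8 [[284.0, 222.0], [284.0, 257.0]]
0.0 -3 [[284.0, 228.0], [284.0, 265.0]]
0.0 -11 [[284.0, 233.0], [284.0, 271.0]]
0.0 -25 [[284.0, 242.0], [284.0, 283.0]]
0.0 -35 [[284.0, 250.0], [284.0, 294.0]]
0.0 -45 [[284.0, 259.0], [284.0, 305.0]]
0.011 8 [[303.0, 222.0], [303.0, 257.0]]
0.011 -11 [[305.0, 233.0], [305.0, 271.0]]
0.011 -25 [[307.0, 242.0], [306.0, 283.0]]
0.011 -35 [[308.0, 250.0], [308.0, 294.0]]
```

View pics/w3z.png

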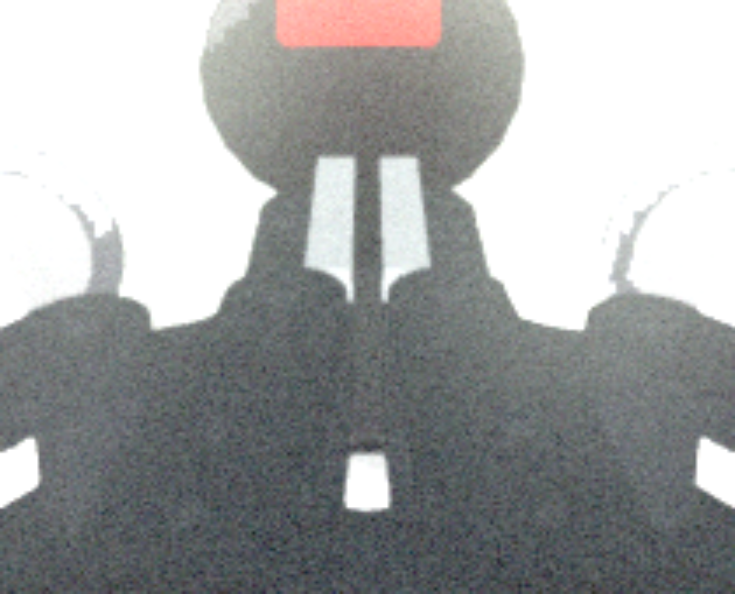

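View pics/w2z.png

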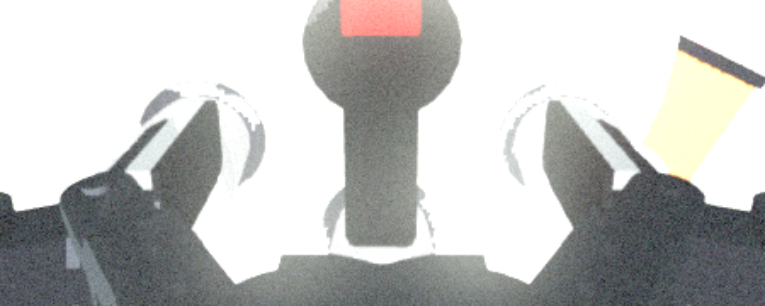

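The fingers shut on nothing (opening 0, no force). In the wrist picture the pad tips are at row 247 when shut and row 259 when open. That puts the tips about 31 mm behind the reported TCP, not 8 mm ahead, so they closed above the bar. I'll reopen, go lower in stages and watch the force.

Request:
{"api": "step_arm", "payload": {
  "plan": [
    [[0, 0, 0], [0, 0, 0]],
    [[0, 0, 0], [0, 0, 0]],
    [[0, 0, 0], [0, 0, 0]],
    [[0, 0, 0], [0, 0, 0]],
    [[0, 0, 0], [0, 0, 0]]
  ],
  "fingers": 100
}}

```text
time_s: 2.85
eef_pos: [0.5369, -0.0965, 0.1049]
eef_rot: [0.0, 0.997, 0.078, -0.0]
wrist_force: [-0.7, -0.6, -0.0]
opening: 0.846
```

Request:
{"api": "step_arm", "payload": {
  "plan": [
    [[0, 0, 0.0], [0, 0, 0]],
    [[0, 0, 0.005], [0, 0, 0]],
    [[0, 0, 0.01], [0, 0, 0]],
    [[0, 0, 0.015], [0, 0, 0]],
    [[0, 0, 0.018], [0, 0, 0]]
  ]
}}

```text
time_s: 3.35
eef_pos: [0.5365, -0.0963, 0.086]
eef_rot: [-0.0, 0.997, 0.078, -0.001]
wrist_force: [0.5, 0.7, 0.1]
opening: 0.998
```

```bash
python3 - <<'E'
from bench import telemetry, viewer
import cv2
ims=[]
for n in ["wrist","side","scene"]:
    ims.append(viewer.camera(n)[:,:,::-1])
cv2.imwrite("pics/w4.png",cv2.convertScaleAbs(ims[0],alpha=2,beta=20)); cv2.imwrite("pics/s4.png",cv2.resize(ims[1][160:300,220:380],None,fx=4,fy=4))
cv2.imwrite("pics/c4.png",cv2.convertScaleAbs(cv2.resize(ims[2][140:280,180:340],None,fx=4,fy=4),alpha=2))
o=telemetry.get_obs(); print(o["eef_pos"],o["wrist_force"],o["time_s"],o["opening"])
E
```

```text
[ 0.53668896 -0.09636986  0.08646375] [-0.31322858 -0.13975511  0.66520384] 3.5 1.0029523798841735
```

View pics/w4.png

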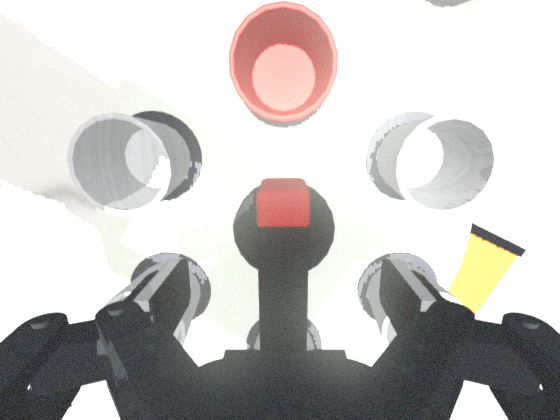

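View pics/s4.png

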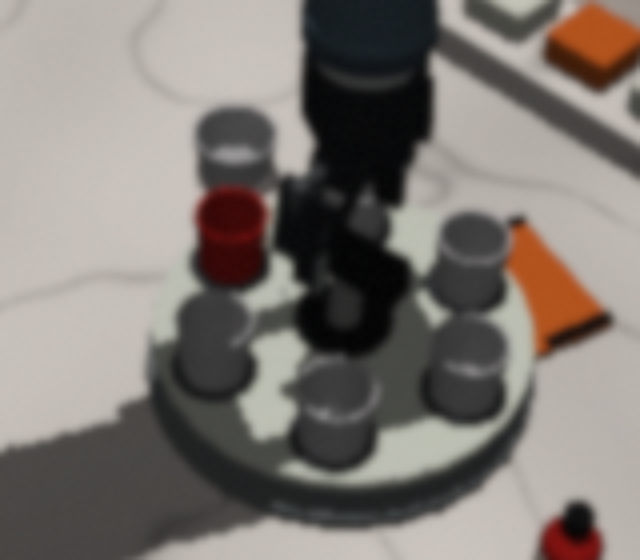

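View pics/c4.png

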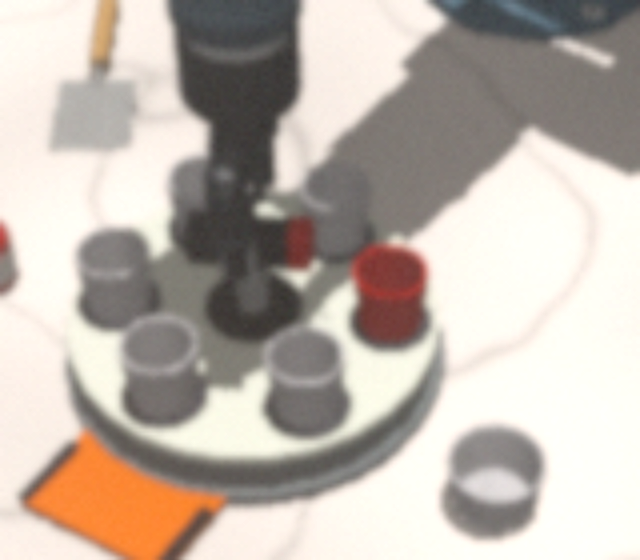

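```bash
python3 - <<'E'
from h import *
from bench import viewer
ax=np.array([.537,-.0965])
for n,off,sg in(("side",(220,160),-1),("scene",(180,140),1)):
  c=viewer.get_calibration(n)
  for x in(.0425,.055):
   for z in(.078,.09,.105,.12): print(n,x,z,((proj(c,[*(ax+sg*x*np.array([.988,.156])),z])[0]-off)*4).round(0))
E
```

```text
side 0.0425 0.078 [310. 328.]
side 0.0425 0.09 [311. 316.]
side 0.0425 0.105 [312. 301.]
side 0.0425 0.12 [313. 285.]
side 0.055 0.078 [299. 340.]
side 0.055 0.09 [300. 328.]
side 0.055 0.105 [301. 312.]
side 0.055 0.12 [302. 297.]
scene 0.0425 0.078 [242. 323.]
scene 0.0425 0.09 [241. 310.]
scene 0.0425 0.105 [240. 294.]
scene 0.0425 0.12 [239. 278.]
scene 0.055 0.078 [239. 336.]
scene 0.055 0.09 [238. 324.]
scene 0.055 0.105 [237. 308.]
scene 0.055 0.12 [236. 291.]
```

Request:
{"api": "step_arm", "payload": {
  "plan": [
    [[0, 0, 0.005], [0, 0, 0]],
    [[0, 0, 0.01], [0, 0, 0]],
    [[0, 0, 0.015], [0, 0, 0]],
    [[0, 0, 0.018], [0, 0, 0]],
    [[0, 0, 0.018], [0, 0, 0]]
  ]
}}

```text
time_s: 4.0
eef_pos: [0.5364, -0.0963, 0.0682]
eef_rot: [-0.0, 0.997, 0.078, -0.001]
wrist_force: [0.4, -0.7, 1.1]
opening: 1.001
```

Request:
{"api": "step_arm", "payload": {
  "plan": [
    [[0, 0, 0], [0, 0, 0]],
    [[0, 0, 0], [0, 0, 0]],
    [[0, 0, 0], [0, 0, 0]],
    [[0, 0, 0], [0, 0, 0]],
    [[0, 0, 0], [0, 0, 0]]
  ],
  "fingers": 0
}}

```text
time_s: 4.5
eef_pos: [0.5358, -0.0967, 0.0693]
eef_rot: [0.0, 0.997, 0.079, -0.001]
wrist_force: [-7.5, -1.1, 8.2]
opening: 0.247
```

```bash
python3 - <<'E'
from bench import telemetry, viewer
import cv2
ims=[]
for n in ["wrist","side","scene"]:
    ims.append(viewer.camera(n)[:,:,::-1])
cv2.imwrite("pics/w5.png",cv2.convertScaleAbs(ims[0],alpha=2,beta=20)); cv2.imwrite("pics/s5.png",cv2.resize(ims[1][160:300,220:380],None,fx=4,fy=4))
cv2.imwrite("pics/c5.png",cv2.convertScaleAbs(cv2.resize(ims[2][140:280,180:340],None,fx=4,fy=4),alpha=2))
o=telemetry.get_obs(); print(o["eef_pos"],o["wrist_force"],o["torque"],o["time_s"],o["opening"],o["q"])
E
```

```text
[ 0.5357979  -0.09672169  0.06927461] [-6.50248822 -0.90662205  5.62892265] [-0.09278693  0.84728332  0.05499657] 4.65 0.24872686260617138 [-3.95926556e-01  2.78859091e-01  1.78804826e+00 -1.32133898e-03
  1.07683287e+00 -5.52601446e-01]
```

View pics/w5.png

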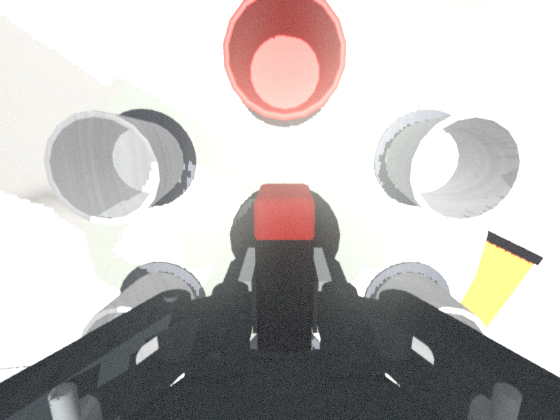

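View pics/s5.png

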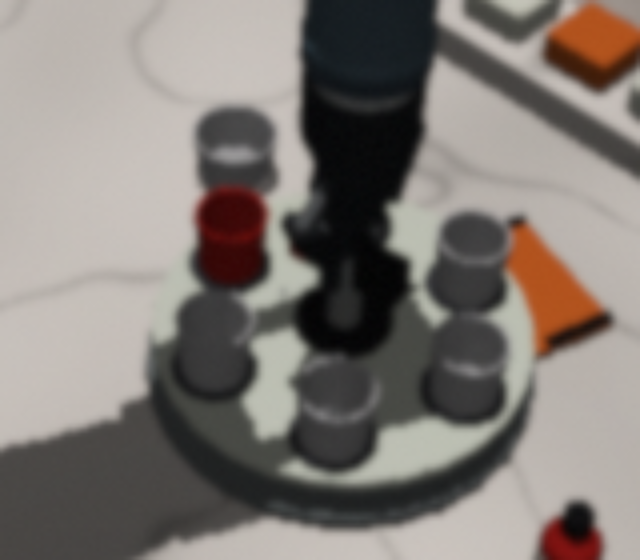

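Request:
{"api": "step_arm", "payload": {
  "plan": [
    [[-0.001, 0, -0.004], [0, 0, 0]],
    [[-0.001, 0, -0.008], [0, 0, 0]],
    [[-0.001, 0, -0.012], [0, 0, 0]],
    [[-0.001, 0, -0.016], [0, 0, 0]],
    [[-0.001, 0, -0.018], [0, 0, 0]]
  ]
}}

```text
time_s: 5.15
eef_pos: [0.5358, -0.0967, 0.0871]
eef_rot: [0.0, 0.997, 0.078, -0.0]
wrist_force: [1.2, -1.1, -7.8]
opening: 0.247
```

```bash
python3 - <<'E'
from bench import telemetry, viewer
import cv2
ims=[]
for n in ["wrist","side"]:
    ims.append(viewer.camera(n)[:,:,::-1])
cv2.imwrite("pics/w6.png",cv2.convertScaleAbs(ims[0],alpha=2,beta=20)); cv2.imwrite("pics/s6.png",cv2.resize(ims[1][160:300,220:380],None,fx=4,fy=4))
o=telemetry.get_obs(); print(o["eef_pos"],o["wrist_force"],o["torque"],o["time_s"],o["opening"],o["q"])
E
```

```text
[ 0.53580915 -0.09670115  0.08732918] [-1.48359027 -1.67021261 -1.68644831] [-0.232586    0.15247498  0.02495177] 5.25 0.2506827199021866 [-3.96479687e-01  2.50877115e-01  1.78046115e+00 -2.72710541e-04
  1.11052390e+00 -5.53528271e-01]
```

View pics/s6.png

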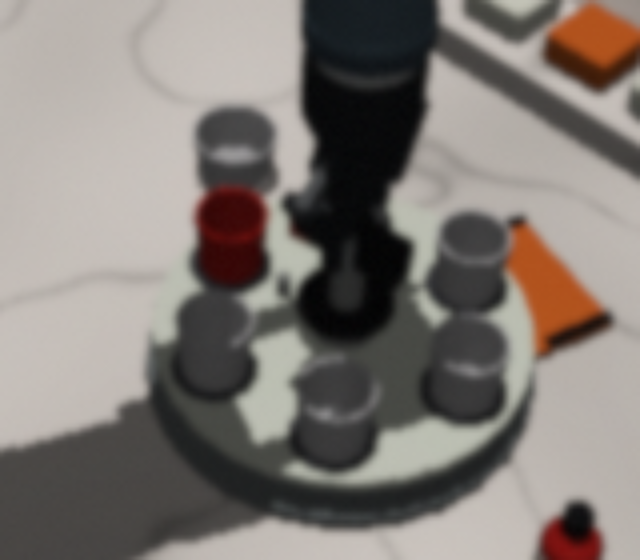

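Request:
{"api": "step_arm", "payload": {
  "plan": [
    [[0, 0, 0], [0, 0, 4]],
    [[0, 0, 0], [0, 0, 9]],
    [[0, 0, 0], [0, 0, 14]],
    [[0, 0, 0], [0, 0, 20]],
    [[0, 0, 0], [0, 0, 25]]
  ]
}}

```text
time_s: 5.75
eef_pos: [0.5363, -0.0968, 0.0874]
eef_rot: [0.0, 0.99, -0.141, 0.0]
wrist_force: [1.9, -1.6, -3.1]
opening: 0.253
```

```bash
python3 - <<'E'
from bench import telemetry, viewer
import cv2
im=viewer.camera("side")[:,:,::-1]
cv2.imwrite("pics/s7.png",cv2.resize(im[160:300,220:380],None,fx=4,fy=4))
o=telemetry.get_obs(); print(o["eef_pos"],o["wrist_force"],o["torque"],o["time_s"],o["opening"],o["q"])
E
```

```text
[ 0.53626474 -0.0967331   0.08731204] [ 0.92305698 -0.85412727 -1.5240487 ] [-0.21462137  0.00460118  0.0523962 ] 5.8 0.2519246526597504 [-3.96439752e-01  2.51148986e-01  1.78015995e+00  1.32120235e-04
  1.10964693e+00 -1.09072255e-01]
```

View pics/s7.png

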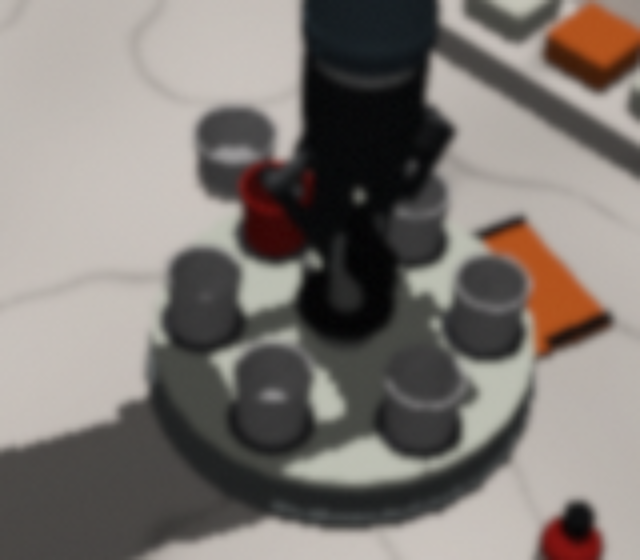

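Wheel follows: red has moved clockwise toward the bay, and forces are low.

Request:
{"api": "step_arm", "payload": {
  "plan": [
    [[0, 0, 0], [0, 0, 5]],
    [[0, 0, 0], [0, 0, 10]],
    [[0, 0, 0], [0, 0, 15]],
    [[0, 0, 0], [0, 0, 20]],
    [[0, 0, 0], [0, 0, 25]]
  ]
}}

```text
time_s: 6.3
eef_pos: [0.5366, -0.097, 0.0873]
eef_rot: [0.0, 0.936, -0.351, 0.001]
wrist_force: [2.9, -2.2, -5.0]
opening: 0.246
```

Request:
{"api": "step_arm", "payload": {
  "plan": [
    [[0, 0, 0], [0, 0, 5]],
    [[0, 0, 0], [0, 0, 10]],
    [[0, 0, 0], [0, 0, 15]],
    [[0, 0, 0], [0, 0, 20]],
    [[0, 0, 0], [0, 0, 25]]
  ]
}}

```text
time_s: 6.8
eef_pos: [0.537, -0.0973, 0.0874]
eef_rot: [-0.0, 0.838, -0.545, 0.001]
wrist_force: [3.7, -4.0, -6.5]
opening: 0.251
```

Request:
{"api": "step_arm", "payload": {
  "plan": [
    [[0, 0, 0], [0, 0, 5]],
    [[0, 0, 0], [0, 0, 10]],
    [[0, 0, 0], [0, 0, 15]],
    [[0, 0, 0], [0, 0, 20]],
    [[0, 0, 0], [0, 0, 23]]
  ]
}}

```text
time_s: 7.3
eef_pos: [0.5371, -0.0978, 0.0874]
eef_rot: [-0.0, 0.713, -0.701, 0.001]
wrist_force: [5.0, -6.2, -6.5]
opening: 0.25
```

```bash
python3 - <<'E'
from bench import telemetry, viewer
import cv2
from h import *
im=viewer.camera("side")[:,:,::-1]
cv2.imwrite("pics/s8.png",cv2.resize(im[160:300,220:380],None,fx=4,fy=4))
im=viewer.camera("wrist")[:,:,::-1]
cv2.imwrite("pics/w8.png",cv2.convertScaleAbs(im,alpha=1.6,beta=20))
o=telemetry.get_obs(); print(o["eef_pos"],o["wrist_force"],o["torque"],o["time_s"],o["opening"],o["q"])
x=rot(o["eef_rot"]).apply([1,0,0]); print("jaw yaw",np.degrees(np.arctan2(x[1],x[0])))
E
```

```text
[ 0.53702351 -0.09776684  0.08731121] [ 4.37302401 -5.34329084 -6.21950557] [-0.64312267 -0.47978908 -0.07588426] 7.4 0.2528009975175083 [-3.97180442e-01  2.51693649e-01  1.77947999e+00 -7.27957163e-04
  1.10764017e+00  1.15664873e+00]
jaw yaw -89.00938327453224
```

View pics/w8.png

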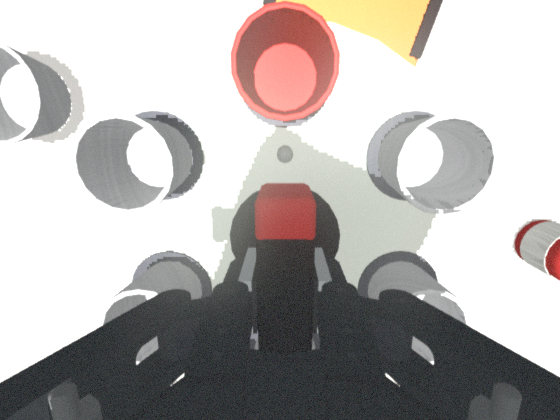

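View pics/s8.png

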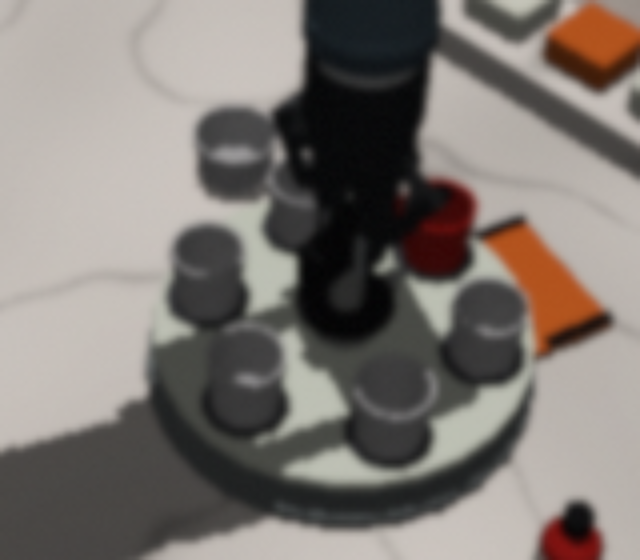

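Request:
{"api": "step_arm", "payload": {
  "plan": [
    [[0.001, -0.001, 0.003], [0, 0, 0]],
    [[0.001, -0.001, 0.006], [0, 0, 0]],
    [[0.001, -0.001, 0.008], [0, 0, 0]],
    [[0.001, -0.001, 0.009], [0, 0, 0]],
    [[0.001, -0.001, 0.009], [0, 0, 0]]
  ]
}}

```text
time_s: 7.9
eef_pos: [0.5371, -0.0978, 0.0794]
eef_rot: [0.0, 0.714, -0.701, 0.0]
wrist_force: [-6.4, 0.4, 12.3]
opening: 0.248
```

Request:
{"api": "step_arm", "payload": {
  "plan": [
    [[0, 0.0005, -0.004], [0, 0, 0]],
    [[0, 0.0005, -0.008], [0, 0, 0]],
    [[0, 0.0005, -0.008], [0, 0, 2]],
    [[0, 0.0005, -0.008], [0, 0, 4]],
    [[0, 0.0005, -0.008], [0, 0, 4]]
  ]
}}

```text
time_s: 8.4
eef_pos: [0.537, -0.0978, 0.0862]
eef_rot: [0.0, -0.688, 0.725, -0.001]
wrist_force: [2.0, -2.3, -0.6]
opening: 0.248
```

Request:
{"api": "step_arm", "payload": {
  "plan": [
    [[0, 0, 0.003], [0, 0, 0]],
    [[0, 0, 0.006], [0, 0, 0]],
    [[0, 0, 0.008], [0, 0, 0]],
    [[0, 0, 0.008], [0, 0, 0]]
  ]
}}

```text
time_s: 8.8
eef_pos: [0.537, -0.0978, 0.0779]
eef_rot: [0.0, -0.688, 0.725, -0.001]
wrist_force: [4.5, -3.1, 0.7]
opening: 0.248
```

Request:
{"api": "step_arm", "payload": {
  "plan": [
    [[0, 0, 0.001], [0, 0, 0]],
    [[0, 0, 0.002], [0, 0, 0]],
    [[0, 0, 0.003], [0, 0, 0]],
    [[0, 0, 0.003], [0, 0, 0]]
  ]
}}

```text
time_s: 9.2
eef_pos: [0.5371, -0.098, 0.0761]
eef_rot: [0.0, -0.688, 0.726, -0.001]
wrist_force: [0.4, -1.7, 7.2]
opening: 0.25
```

```bash
cat > look.py <<'E'
import sys
from bench import telemetry, viewer
from h import *
t=sys.argv[1]
im=viewer.camera("wrist")[:,:,::-1]; cv2.imwrite(f"pics/w{t}.png",cv2.convertScaleAbs(im,alpha=1.6,beta=20))
im=viewer.camera("side")[:,:,::-1]; cv2.imwrite(f"pics/s{t}.png",cv2.convertScaleAbs(cv2.resize(im[160:300,220:380],None,fx=4,fy=4),alpha=1.5))
o=telemetry.get_obs(); print(o["eef_pos"],o["wrist_force"],o["torque"],o["time_s"],o["opening"])
x=rot(o["eef_rot"]).apply([1,0,0]); print("jaw yaw",np.degrees(np.arctan2(x[1],x[0])))
E
python3 look.py 9
```

```text
[ 0.53703505 -0.09796095  0.07578226] [ 0.46845309 -1.30285187  5.98019781] [-0.23172183  0.02808395 -0.95748012] 9.3 0.2515035027201711
jaw yaw -93.09932368856212
```

View pics/w9.png

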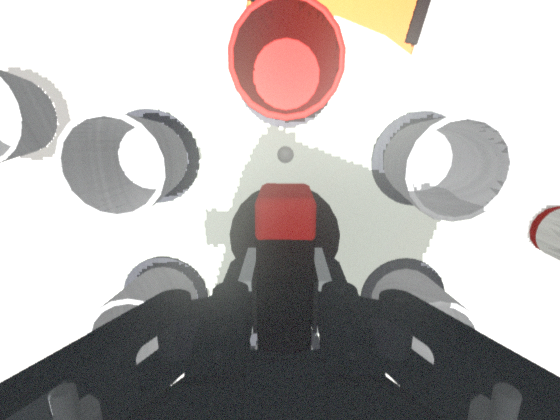

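View pics/s9.png

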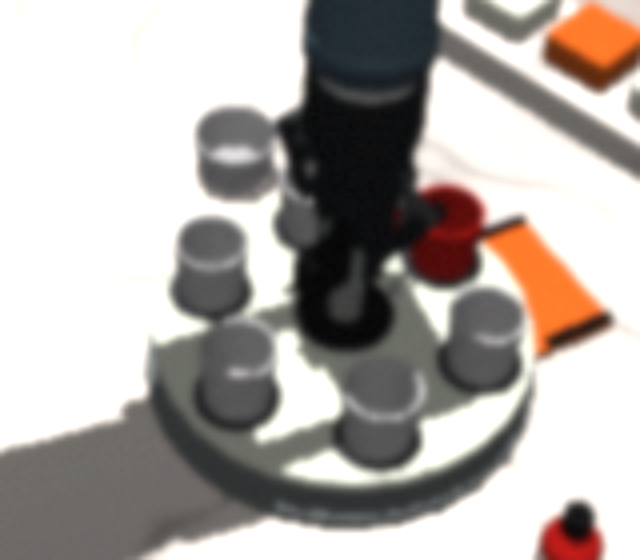

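Request:
{"api": "step_arm", "payload": {
  "plan": [
    [[0, 0, 0.0], [0, 0, 0.7]],
    [[0, 0, 0.001], [0, 0, 1.5]],
    [[0, 0, 0.002], [0, 0, 1.5]],
    [[0, 0, 0.002], [0, 0, 1.5]]
  ]
}}

```text
time_s: 9.7
eef_pos: [0.537, -0.0979, 0.0733]
eef_rot: [0.0, -0.678, 0.735, -0.001]
wrist_force: [2.8, -2.3, 2.3]
opening: 0.245
```

```bash
python3 look.py 10
```

```text
[ 0.53700689 -0.0979248   0.07320235] [ 1.9882042  -2.42327401  3.26826604] [-0.30180732 -0.37786162 -0.55123443] 9.8 0.25182973593384106
jaw yaw -94.53530718639456
```

Going down freely; a little more turn and continue.

Request:
{"api": "step_arm", "payload": {
  "plan": [
    [[0, 0, 0.001], [0, 0, 0.7]],
    [[0, 0, 0.002], [0, 0, 0.7]],
    [[0, 0, 0.003], [0, 0, 0.7]],
    [[0, 0, 0.004], [0, 0, 0.7]],
    [[0, 0, 0.004], [0, 0, 0.7]]
  ]
}}

```text
time_s: 10.3
eef_pos: [0.537, -0.0979, 0.0693]
eef_rot: [0.0, -0.674, 0.738, -0.001]
wrist_force: [3.6, -2.0, 6.1]
opening: 0.246
```

```bash
python3 look.py 11
```

```text
[ 0.53702606 -0.09788605  0.06926809] [ 3.67034599 -3.00588391  4.85469076] [-0.32186854 -0.36639463 -0.32713577] 10.4 0.24900348574313183
jaw yaw -95.19135645916805
```

Request:
{"api": "step_arm", "payload": {
  "plan": [
    [[0, 0, 0.0005], [0, 0, 0]],
    [[0, 0, 0.001], [0, 0, 0]],
    [[0, 0, 0.001], [0, 0, 0]]
  ]
}}

```text
time_s: 10.7
eef_pos: [0.5371, -0.0979, 0.0692]
eef_rot: [0.0, -0.674, 0.738, -0.001]
wrist_force: [-0.6, -1.3, 12.9]
opening: 0.248
```

```bash
python3 look.py 12
```

```text
[ 0.53705721 -0.0979325   0.06920507] [-0.72881251 -1.38300295 13.82879382] [-0.07588525  0.14126881 -0.34373803] 10.8 0.24687353853201477
jaw yaw -95.18568529588809
```

Request:
{"api": "step_arm", "payload": {
  "plan": [
    [[0, 0, -0.001], [0, 0, 1]],
    [[0, 0, -0.001], [0, 0, 2]],
    [[0, 0, -0.001], [0, 0, 2]]
  ]
}}

```text
time_s: 11.1
eef_pos: [0.537, -0.0979, 0.0693]
eef_rot: [0.0, -0.661, 0.75, -0.001]
wrist_force: [3.6, -2.7, 6.1]
opening: 0.246
```

```bash
python3 look.py 13
```

```text
[ 0.53701123 -0.09790225  0.06930566] [ 2.84800312 -2.7619355   6.76031428] [-0.26903928 -0.37727327 -0.05539937] 11.2 0.2505046373686599
jaw yaw -97.19175592327797
```

Request:
{"api": "step_arm", "payload": {
  "plan": [
    [[0, 0, 0], [0, 0, 1]],
    [[0, 0, 0], [0, 0, 2]],
    [[0, 0, 0], [0, 0, 2]]
  ]
}}

```text
time_s: 11.5
eef_pos: [0.537, -0.0979, 0.0693]
eef_rot: [0.0, -0.648, 0.762, -0.001]
wrist_force: [2.9, -1.9, 6.9]
opening: 0.247
```

```bash
python3 look.py 14
```

```text
[ 0.53699817 -0.09795928  0.06930033] [ 3.3397861  -2.66510883  6.45831566] [-0.30122729 -0.45201109 -0.0232082 ] 11.6 0.251099134901933
jaw yaw -99.19429961235504
```

Request:
{"api": "step_arm", "payload": {
  "plan": [
    [[0, 0, 0], [0, 0, -1]],
    [[0, 0, 0], [0, 0, -2]],
    [[0, 0, 0], [0, 0, -2]]
  ]
}}

```text
time_s: 11.9
eef_pos: [0.537, -0.0979, 0.0693]
eef_rot: [0.0, -0.662, 0.75, -0.001]
wrist_force: [2.8, -2.5, 6.0]
opening: 0.25
```

```bash
python3 look.py 15
```

```text
[ 0.53699446 -0.0978907   0.0693074 ] [ 3.49797038 -2.54220651  6.0956635 ] [-0.3028273  -0.39668655  0.07484437] 12.0 0.24877685481804795
jaw yaw -97.17275458413495
```

View pics/w14.png

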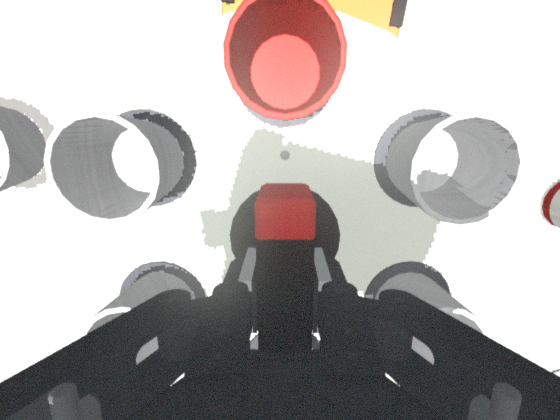

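Request:
{"api": "step_arm", "payload": {
  "plan": [
    [[0, 0, 0], [0, 0, 1]],
    [[0, 0, 0], [0, 0, 2]],
    [[0, 0, 0], [0, 0, 3]],
    [[0, 0, 0], [0, 0, 4]],
    [[0, 0, 0], [0, 0, 4]]
  ]
}}

```text
time_s: 12.5
eef_pos: [0.537, -0.098, 0.0693]
eef_rot: [0.0, -0.635, 0.773, -0.001]
wrist_force: [3.4, -2.9, 6.8]
opening: 0.25
```

```bash
python3 look.py 16
```

```text
[ 0.53700183 -0.09799237  0.06930899] [ 3.80876735 -2.5748343   5.81535767] [-0.40633955 -0.38219604 -0.05779629] 12.6 0.25057594310365033
jaw yaw -101.19324017564294
```

Request:
{"api": "step_arm", "payload": {
  "plan": [
    [[0, 0, 0], [0, 0, 1]],
    [[0, 0, 0], [0, 0, 2]],
    [[0, 0, 0], [0, 0, 2]]
  ]
}}

```text
time_s: 12.9
eef_pos: [0.537, -0.0978, 0.0693]
eef_rot: [-0.0, -0.622, 0.783, -0.001]
wrist_force: [3.9, -1.8, 6.2]
opening: 0.245
```

```bash
python3 look.py 17
```

```text
[ 0.5370109  -0.09786262  0.06930321] [ 4.17994761 -1.85404454  6.38581367] [-0.27734203 -0.48660796  1.26434311] 13.0 0.24458598893514616
jaw yaw -103.0110635781942
```

View pics/w17.png

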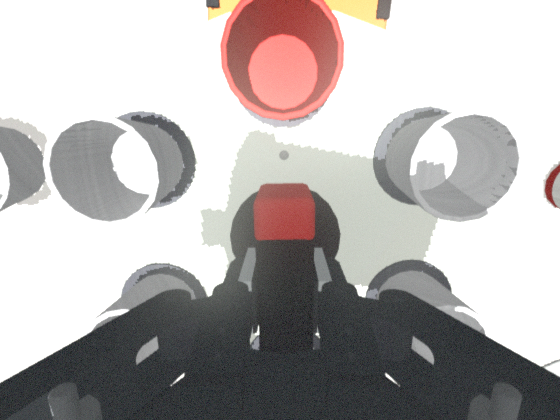

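Locked: the knob is down on its stop, and the wheel stops against torque at both ends of about 6° of play. I'll centre it and release.

Request:
{"api": "step_arm", "payload": {
  "plan": [
    [[0, 0, 0], [0, 0, -1]],
    [[0, 0, 0], [0, 0, -2]],
    [[0, 0, 0], [0, 0, -3]],
    [[0, 0, 0.0003], [0, 0, -4.2]],
    [[0, 0, 0.0003], [0, 0, -4.2]]
  ]
}}

```text
time_s: 13.5
eef_pos: [0.537, -0.0979, 0.0693]
eef_rot: [0.0, -0.65, 0.76, -0.001]
wrist_force: [2.4, -3.3, 8.9]
opening: 0.251
```

```bash
python3 look.py 18
```

```text
[ 0.53698556 -0.09793311  0.06925386] [ 2.43869719 -2.61956346  8.43751682] [-0.22784938 -0.23975873  0.06873294] 13.6 0.24017917332844355
jaw yaw -98.97244369585465
```

Request:
{"api": "step_arm", "payload": {
  "plan": [
    [[0, 0, 0], [0, 0, 0]],
    [[0, 0, 0], [0, 0, 0]],
    [[0, 0, 0], [0, 0, 0]],
    [[0, 0, 0], [0, 0, 0]],
    [[0, 0, 0], [0, 0, 0]]
  ],
  "fingers": 100
}}

```text
time_s: 14.1
eef_pos: [0.5361, -0.0974, 0.0682]
eef_rot: [-0.0, -0.649, 0.76, 0.0]
wrist_force: [0.1, -0.3, 0.1]
opening: 1.0
```

Request:
{"api": "step_arm", "payload": {
  "plan": [
    [[0, 0, 0], [0, 0, 0]],
    [[0, 0, 0], [0, 0, 0]],
    [[0, 0, -0.01], [0, 0, 0]],
    [[0, 0, -0.03], [0, 0, 0]],
    [[0, 0, -0.06], [0, 0, 0]]
  ]
}}

```text
time_s: 14.6
eef_pos: [0.5353, -0.0972, 0.1284]
eef_rot: [-0.001, -0.649, 0.76, 0.001]
wrist_force: [0.0, 1.0, 0.2]
opening: 1.002
```

Request:
{"api": "step_arm", "payload": {
  "plan": [
    [[0, 0, -0.03], [0, 0, 0]],
    [[0, 0, -0.06], [0, 0, 0]],
    [[0, 0, -0.09], [0, 0, 0]],
    [[0, 0, -0.11], [0, 0, 0]],
    [[0, 0, -0.11], [0, 0, 0]]
  ]
}}

```text
time_s: 15.1
eef_pos: [0.5385, -0.0984, 0.2432]
eef_rot: [0.002, -0.649, 0.76, -0.003]
wrist_force: [-0.3, -0.2, -0.4]
opening: 1.002
```

```bash
python3 look.py 19; python3 - <<'E'
from bench import viewer
import cv2
cv2.imwrite("pics/scene19.png",viewer.camera("scene")[:,:,::-1])
cv2.imwrite("pics/side19.png",viewer.camera("side")[:,:,::-1])
E
```

```text
[ 0.53652973 -0.09770454  0.23901389] [ 0.54616998  0.04974552 -0.70552084] [ 0.0239614   0.02059892 -0.00732379] 15.2 1.0028979424524138
jaw yaw -99.00065218959793
```

View pics/w19.png

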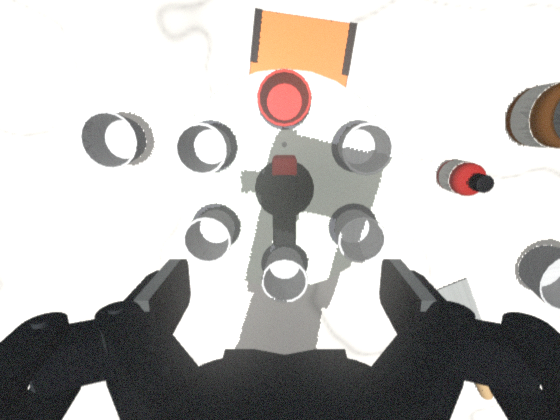

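View pics/scene19.png

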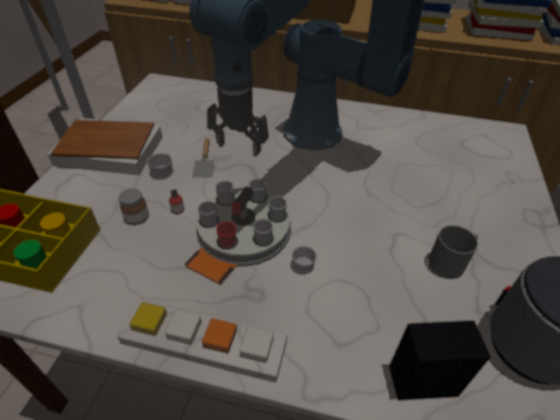

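View pics/side19.png

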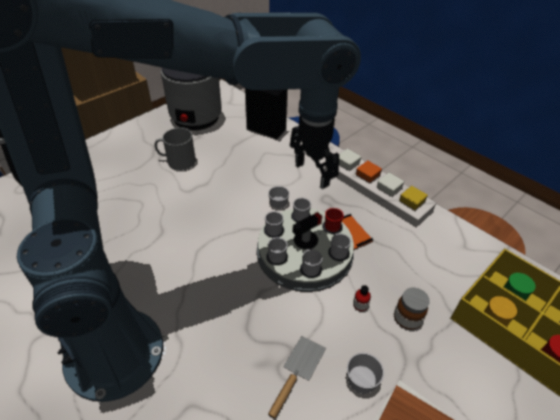

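```bash
python3 - <<'E'
from h import *
from bench import viewer,telemetry
c=viewer.get_calibration("wrist"); o=telemetry.get_obs(); print(o["eef_pos"],o["time_s"],o["wrist_force"])
im=cv2.convertScaleAbs(viewer.camera("wrist")[:,:,::-1],alpha=2,beta=10)
ax=np.array([.5365,-.097]);a=np.radians(-9.0);d=np.array([np.cos(a),np.sin(a)]);n=np.array([-d[1],d[0]])
for h,col in((0,(0,255,0)),(.011,(255,0,255))):
  q=proj(c,np.array([[*(ax+s*.042*d+t*.011*n),.13+h] for s,t in((1,1),(1,-1),(-1,-1),(-1,1))])); print(q.round(1).tolist())
  cv2.polylines(im,[np.int32(q*4)],True,col,1,shift=2)
cv2.imwrite("pics/w20.png",cv2.resize(im[120:300,190:380],None,fx=3,fy=3))
E
```

```text
[ 0.53566603 -0.09734148  0.23730751] 15.3 [ 0.72715886  1.00992607 -0.54307734]
[[271.2, 153.4], [296.8, 153.4], [296.0, 244.9], [272.3, 244.9]]
[[270.7, 154.6], [297.3, 154.5], [296.4, 249.4], [271.8, 249.4]]
```

View pics/w20.png

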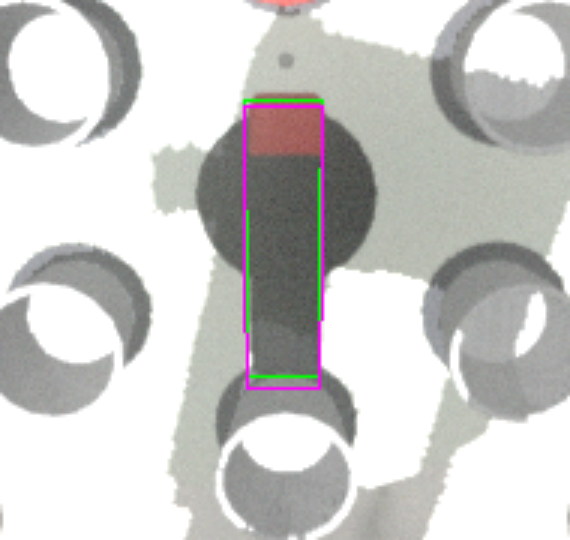

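```bash
python3 -c "
from bench import ticket; print(ticket.hand_in())"
```

```text
the job is handed in; nothing more can be done
None
```

The wheel is locked with the red mould at the pouring bay, about 8° off the bay's middle line on its left (+y) side. The job was handed in at about 15 s.

**What I did:** I gripped the bar, pulled the knob up about 18 mm and turned the wheel clockwise. The first push stopped on the ledge at 12 N. After lifting and turning 4° more, the pin entered the notch, and the knob went down to its starting height with a small extra turn as it sank. I then let go and moved up clear.

**Last checks:**
- **Knob down:** it stopped hard at 13 N at its starting height. The wrist picture after release also fits the knob being fully down.
- **Locked:** with the knob down, the wheel has about 6° of play and resists at both ends (about 0.3 N m one way, 1.3 N m the other). I left it in the middle of that play.
- **Other things:** the arm felt no force at the end, and the last pictures show everything else on the table where it was.

**What failed or disagreed:**
- **First grasp missed:** the fingers closed above the bar without touching it. The pictures put the fingertips about 30 mm behind the reported TCP, although `ctrl.tip_reach` says 8 mm ahead. I went about 36 mm lower and gripped again.
- **Axis position:** estimates of the turning axis differed by 2 to 5 mm between pictures. That showed up as side forces on the arm of up to 8 N.

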